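Eject a printing block from its inking jig and press it onto the registration bed

TASK

Push the ejector lever of the inking jig all the way down so that the printing block rises out of its pocket, then take the block out and press it, face up, onto the two studs of the registration bed until it sits fully home, flat on the board. Let go of it, and leave the brush and the eraser where they are.

Things in the scene. Friction and masses are not known exactly. Their poses are not given: they have to be found in the camera images.
- print_block: Block, 110 (x) x 56 (y) x 32 mm high, 150 g: wood under a grey lino face with a cut leaf. Origin at the centre of its underside, z up through the face. Two sockets in its underside, 17 mm across, 24 mm deep, on its x axis 32 mm either side of the centre; either half turn fits. It starts face up in the jig's pocket, flush with the rim, 2 mm gap all round, x along the pocket.
- jig: Inking jig, fixed: pale wooden frame 150 (x) x 92 (y) x 46 mm high round a 114 x 60 mm pocket. Origin at the centre of its underside on the table. Its lever stands out of the -x end, roughly toward the robot. Fully pressed, the lever lifts the block 22 mm on a plate: its underside is then 36 mm above the jig's origin, and 22 mm of its sides stand above the rim.
- pocket_rim (a point): Centre of the jig's pocket at the height of the rim, 46 mm above the table; x along the pocket.
- ejector_lever (a joint): Ejector lever angle, 0 (up, block down) to 0.5 rad (stop, block fully raised). The lift is 44 mm per rad. It has a stiff pivot: it takes about 7 N at the pad to move and stays where it is left.
- lever_pad (a point): Centre of the upper face of the black 36 x 36 mm pad at the lever's end, 75 mm out from the pivot, which lies 84 mm from the jig's centre toward -x, 22 mm above the table. At rest the pad slopes up away from the jig, this point 52 mm above the table and 153 mm from the jig's centre; pressed to the stop it is 16 mm above the table and 159 mm from the centre.
- bed: Registration bed, fixed: dark board 170 (x) x 104 (y) x 12 mm, origin at the centre of its underside on the table. Two steel studs, 14 mm thick, 18 mm high with tapered tips, stand on its x axis 32 mm either side of the centre. A sprung ball in the outer side of each holds a loosely set block 5 to 11 mm short of home until it is pushed down with about 10 N; then it slides home and stays.
- bed_seat (a point): Centre of the bed's upper face, 12 mm above the table, where the centre of the block's underside must come; x runs through both studs.
- brush_dark: Dark thin brush, 274 mm long, 8 mm thick, lying between jig and bed, pointing away from the robot; origin at its middle. To be left alone.
- eraser: Drawing eraser in a card sleeve, 52 x 22 x 12 mm, lying beyond the brush; origin at the centre of its underside. To be left alone.
Not all that is in view belongs to the job. What is shaped like the print_block but pink or turquoise is not meant.

How it is judged:
By the outcome, as a careful person would: the job done as asked, in the order asked, and still so for the second after the job is handed in, with the robot touching nothing.
It also fails if it takes over 58 s, if anything falls off the work surface, if the arm or the gripper's body presses on something with over 40 N, if the wrist force passes 120 N, or if a joint passes its speed limit or range.

ROBOT

A 6-joint arm with a two-finger parallel gripper is mounted at the origin on a cart in front of the work surface, level with it; the furniture and walls round the work are solid. World frame = base frame: x ahead of the robot, y to its left, z up, the work surface at z = 0. Lengths are in m, angles in rad, forces in N, time in s.
With the tool pointing down it reaches from about 0.375 to 0.9 m from the base axis. Payload 3.1 kg.
Tool frame: the origin (TCP) lies between the finger pads; the fingertips stand 11 mm ahead of it and the grasp point (between the pads) lies 8 mm behind it; z points along the fingers, y is the line along which they close (so a half turn about z gives the same grasp; the last joint's range is limited). The gripper opens to 87 mm and grips with 3 to 60 N. Pads are 19 mm wide; open, the fingers measure 117 mm over their backs; the gripper's body (75 mm by 190 mm) begins 51 mm behind the grasp point.
Start: joints at [0.936, 0.527, 1.433, -0, 1.181, -0.178], TCP at [0.275, 0.561, 0.234] pointing down, gripper open.
Joint ranges: [-3.08, 3.08], [-0.75, 2.2], [0.22, 2.44], [-1.43, 4.57], [0, 2.65], [-2.85, 2.85]. Speed limits (rad/s): [2.79, 2.79, 3.14, 3.14, 3.14, 3.14].

INTERFACE

Orientations are given as a unit quaternion [x, y, z, w].
In Python, from rig import get_obs, camera, hand_in gives the robot as it stands.
- The arm moves only by the shell command python3 -m pendant 'ROWS' [FORCE]. ROWS is JSON, a list that holds one entry, the list of rows, each a list of 7 numbers: the shift along the tool's x, y, z in m, then the turn, a rotation vector about the tool's x, y, z in degrees, then the opening, from 0 (shut) to 1 (fully open). In form: [[[x, y, z, ax, ay, az, fingers], ...]]. A call has exactly 5 rows; each row shifts and turns the commanded pose from where the row before left it, along the tool's axes as they then stand; what a row does not reach is not made up. A row lasts 1/8 s, in which the tool goes at most 62.5 mm and 10.7 degrees, less where a joint would pass 70% of its speed; a pose out of reach is approached as far as the arm can. A call with a gripper value outside its range is refused whole. The fingers move at their own pace and stop on an object; FORCE is the grip in N (left out, the last holds). Time passes only in rows, so rows that do not move let the fingers close, or fill a call up. It gives the time, the measured TCP pose, the force, the opening and the grip force at its end, in the units of the state.
- get_obs(): the state, without advancing time (a new reading comes with each control period).
- camera(name): name is "side" or "top"; returns a dict with "img" (420x560x3 uint8, red, green, blue), "intrinsics" (3x3 intrinsics, pixels), "R" (3x3) and "t" (3): a world point X has camera coordinates R X + t. Camera axes: x right, y down, z forward; pixel columns grow to the right and rows downward; lengths in m; the calibration is good to about 2 mm. A picture is of the moment at which its call begins. There is no depth.
- hand_in(): hands the job in; it is judged then, once.
The state is a dict: "time": time; "q": joint angles; "joint_velocities": joint speeds; "joint_torque": joint torques, N m; "position": TCP position; "tool_rot": TCP orientation; "ft_force": force on the tool from outside, world axes, zero at the start; "moment": the same for the moment, N m; "grip_width": finger opening in m; "grip_force": force on a finger pad.
Only numpy, scipy, OpenCV 4.12 (cv2) and the standard library are available. Lean on these libraries where they do the work, as an engineer would, in place of code of your own. Each camera call takes 0.05 s, during which the arm holds its last target. There are 200 camera calls.

## Working session

There is one attempt and no reset: what is moved stays moved. The work goes in short steps, Python scripts to look and compute and a shell command to move; the robot and the scene stay as the last step left them, time stands still between calls to the robot, and variables do not carry over. Pictures are saved under pics/ and viewed, at most 10 in all, crops included, and the job is handed in when it is done.

```bash
ls; mkdir -p pics
python3 - <<'E'
from rig import get_obs,camera
import cv2,numpy as np
for n in("top","side"):
    c=camera(n); cv2.imwrite(f"pics/{n}0.png",c["img"][:,:,::-1]); np.savez(f"{n}0.npz",**c)
    print(n,c["intrinsics"].tolist(),(-c["R"].T@c["t"]).round(3),c["R"].round(3).tolist())
print(get_obs())
E
```

```text
pics
top [[469.6205403701075, 0.0, 280.3908043599964], [0.0, 469.6205403701075, 208.0784482095755], [0.0, 0.0, 1.0]] [0.407 0.04  1.137] [[-0.03, -0.999, -0.015], [-0.983, 0.033, -0.18], [0.18, 0.01, -0.984]]
side [[437.95622135803137, 0.0, 275.9065062850818], [0.0, 437.95622135803137, 213.4388406939453], [0.0, 0.0, 1.0]] [0.627 0.849 0.662] [[-0.998, 0.07, -0.008], [0.047, 0.581, -0.813], [-0.052, -0.811, -0.582]]
{'time': 0.1, 'q': array([ 9.36518597e-01,  5.28378350e-01,  1.43372955e+00, -1.54636667e-05,
        1.18143249e+00, -1.78483699e-01]), 'joint_velocities': array([-0.00173564, -0.00207921, -0.00223939,  0.00022876, -0.00013056,
       -0.00063238]), 'joint_torque': array([-5.07617517e-05, -4.40990102e+01, -1.77150196e+01,  6.34984067e-02,
        5.34109015e-02, -3.71414183e-05]), 'position': array([0.27470179, 0.56069924, 0.23268051]), 'tool_rot': array([ 2.25926443e-01,  9.74143877e-01, -8.97381188e-04, -3.78390282e-04]), 'ft_force': array([ 0.18717826,  0.18717194, -0.55251594]), 'moment': array([ 0.01250266, -0.00442096,  0.05462058]), 'grip_force': 0.0, 'grip_width': 0.08695439838683408}
```

View pics/top0.png

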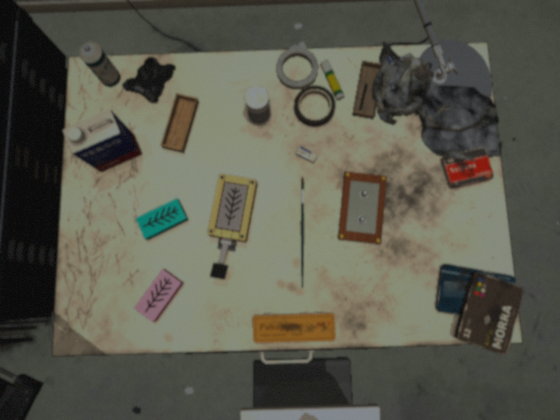

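View pics/side0.png

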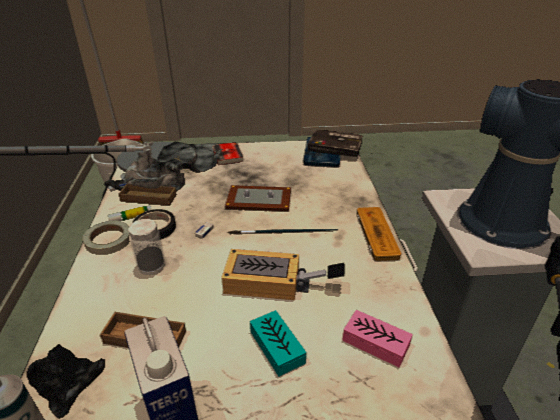

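The top view shows the jig at about (232,207), its lever pad at (219,270), the brush at column 303 and the bed at (362,206). In the side view the jig is at (260,272), the pad at (337,270) and the bed at (258,197). Next I'll enlarge these areas.

Run:
```python
import cv2,numpy as np
t=cv2.imread("pics/top0.png");s=cv2.imread("pics/side0.png")
a=cv2.resize(t[165:285,200:270],None,fx=5,fy=5,interpolation=cv2.INTER_CUBIC)
b=cv2.resize(t[165:285,330:400],None,fx=5,fy=5,interpolation=cv2.INTER_CUBIC)
cv2.imwrite("pics/c1.png",np.hstack([a,b]))
a=cv2.resize(s[240:305,215:355],None,fx=5,fy=5,interpolation=cv2.INTER_CUBIC)
b=cv2.resize(s[178:218,215:355],None,fx=5,fy=5,interpolation=cv2.INTER_CUBIC)
cv2.imwrite("pics/c2.png",np.vstack([a,b]))
```

```text
(no output)
```

View pics/c1.png

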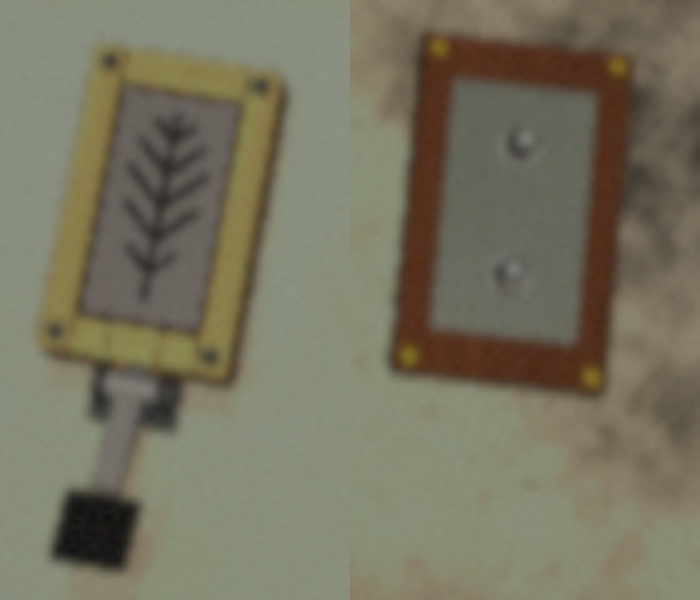

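View pics/c2.png

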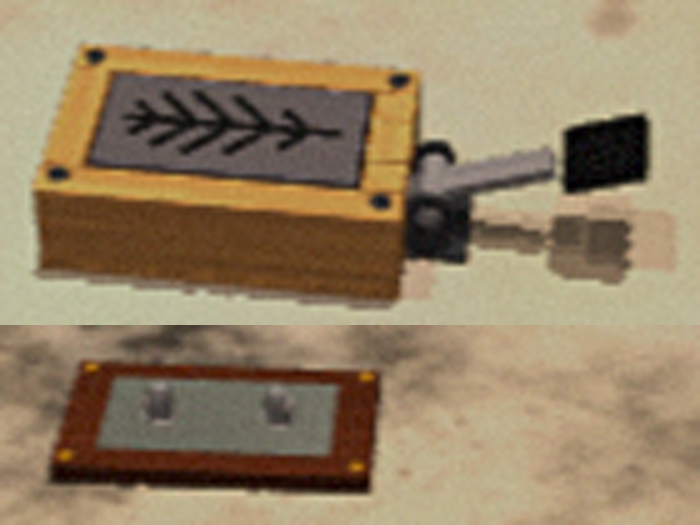

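The crops show four pins at the corners of both jig and bed. In the top view the jig pins are at about (222,177), (252,182), (211,231), (242,236), and the bed pins at (348,175), (384,178), (342,236), (378,240). The same pins are visible in the side view, so I'll refine and triangulate them.

```bash
cat > h.py <<'E'
import cv2,numpy as np
def blob(img,p,kind,r=4):
    x0,y0=int(round(p[0]))-r,int(round(p[1]))-r
    w=img[y0:y0+2*r+1,x0:x0+2*r+1].astype(float)
    if kind=="dark": v=w.sum(2); s=np.median(v)-v
    else: s=w[:,:,1]-w[:,:,2]*1.0; s=(w[:,:,1]-np.median(w[:,:,1]))*(w[:,:,1]-w[:,:,2]>15)
    g=np.mgrid[-r:r+1,-r:r+1]; s=s*((g**2).sum(0)<=10)
    s=np.clip(s-0.35*s.max(),0,None)
    return np.array([x0+(s*(g[1]+r)).sum()/s.sum(), y0+(s*(g[0]+r)).sum()/s.sum()])
def ray(c,p):
    d=c["R"].T@np.linalg.solve(c["intrinsics"],[p[0],p[1],1]); return -c["R"].T@c["t"],d/np.linalg.norm(d)
def plane(c,p,z):
    o,d=ray(c,p); return o+d*(z-o[2])/d[2]
def tri(a,p,b,q):
    o1,d1=ray(a,p);o2,d2=ray(b,q)
    k=np.linalg.lstsq(np.c_[d1,-d2],o2-o1,rcond=None)[0]
    A,B=o1+k[0]*d1,o2+k[1]*d2
    return (A+B)/2,np.linalg.norm(A-B)
E
python3 - <<'E'
from h import *
T=dict(np.load("top0.npz"));S=dict(np.load("side0.npz"))
off=lambda L,o:[(x/5+o[0]-.4,y/5+o[1]-.4) for x,y in L]
sets={"jig":(off([(110,62),(261,86),(54,330),(209,356)],(200,165)),off([(58,173),(95,55),(380,201),(399,80)],(215,240)),"dark",.046),
"bed":(off([(88,48),(268,66),(58,356),(241,376)],(330,165)),off([(65,130),(91,42),(356,142),(366,52)],(215,178)),"y",.012)}
for n,(a,b,k,z) in sets.items():
    P=[]
    for p,q in zip(a,b):
        p2,q2=blob(T["img"],p,k),blob(S["img"],q,k)
        X,e=tri(T,p2,S,q2);P.append(X)
        print(n,np.round(p2-p,2),np.round(q2-q,2),X.round(4),round(e,4),plane(T,p2,z)[:2].round(4),plane(S,q2,z)[:2].round(4))
    P=np.array(P); v=(P[0]+P[1]-P[2]-P[3])/2; u=(P[0]+P[2]-P[1]-P[3])/2
    print(P.mean(0).round(4),"len",np.linalg.norm(v),np.linalg.norm(u),"yaw",np.degrees(np.arctan2(v[1],v[0])),np.degrees(np.arctan2(-u[0],u[1])))
# pad
def near(img,box,f):
    x0,y0,x1,y1=box; m=f(img[y0:y1,x0:x1].astype(int)).astype(np.uint8)
    n,l,st,ce=cv2.connectedComponentsWithStats(m); i=1+st[1:,4].argmax(); print(st[i]); return ce[i]+[x0,y0]
pt=near(T["img"],(205,258,235,284),lambda w:w.sum(2)<130); ps=near(S["img"],(324,258,348,282),lambda w:w.sum(2)<130)
print("pad",pt,ps,tri(T,pt,S,ps))
E
```

```text
jig [ 0.09 -0.12] [0.03 0.07] [0.688  0.19   0.0426] 0.0011 [0.6877 0.1895] [0.6872 0.1938]
jig [0.02 0.06] [-0.01  0.14] [0.6735 0.1178 0.0429] 0.0006 [0.673  0.1175] [0.673  0.1215]
jig [0.24 0.27] [0.12 0.06] [0.5584 0.217  0.0432] 0.0004 [0.5582 0.2165] [0.5585 0.2199]
jig [-0.05  0.12] [0.01 0.1 ] [0.5438 0.1449 0.0434] 0.001 [0.5439 0.1445] [0.5436 0.148 ]
[0.6159 0.1674 0.043 ] len 0.1324716001722245 0.07361803843897666 yaw -11.781880733478822 -11.434676095397156
bed [ 0.16 -1.21] [-0.61 -0.17] [ 0.6956 -0.1163  0.0095] 0.0015 [ 0.6957 -0.116 ] [ 0.6945 -0.1121]
bed [-0.03 -0.48] [ 0.04 -2.19] [ 0.6802 -0.2021  0.0166] 0.0008 [ 0.6817 -0.2031] [ 0.6801 -0.2094]
bed [ 0.11 -0.03] [1.41 0.17] [ 0.539  -0.0928  0.0084] 0.0044 [ 0.5408 -0.0928] [ 0.5374 -0.0867]
bed [0.52 0.23] [ 0.11 -1.8 ] [ 0.5272 -0.1803  0.0145] 0.0004 [ 0.5277 -0.1808] [ 0.5266 -0.1841]
[ 0.6105 -0.1478  0.0122] len 0.15638659670681215 0.0879521059580361 yaw -8.326309577810221 -8.933116055109647
[  6   6  16  14 161]
[  4   5  16  15 202]
pad [218.64596273 270.42857143] [335.58415842 270.2970297 ] (array([0.46492276, 0.19853436, 0.04532126]), np.float64(0.0011979768838254654))
```

```bash
cat >> h.py <<'E'
from scipy.spatial.transform import Rotation as Rn
def goto(xyz,yaw):
    "shift and turn in tool axes to TCP xyz, tool y axis at world angle 90+yaw (deg), pointing down"
    from rig import get_obs
    o=get_obs();R=Rn.from_quat(o["tool_rot"]);a=np.radians(yaw)
    G=Rn.from_matrix(np.array([[-np.cos(a),-np.sin(a),0],[-np.sin(a),np.cos(a),0],[0,0,-1]]).T.copy())
    print("shift(now axes)mm",(R.inv().apply(np.array(xyz)-o["position"])*1e3).round(1),"turn",np.degrees((R.inv()*G).as_rotvec()).round(2),"shift(final axes)",(G.inv().apply(np.array(xyz)-o["position"])*1e3).round(1))
    print("pos",o["position"].round(4),"F",o["ft_force"].round(1),"t",round(o["time"],2),"grip",round(o["grip_width"],4),round(o["grip_force"],1),"q",o["q"].round(2))
E
python3 - <<'E'
from h import *
T=dict(np.load("top0.npz"));S=dict(np.load("side0.npz"))
off=lambda L,o:[(x/5+o[0]-.4,y/5+o[1]-.4) for x,y in L]
a,b=(off([(88,48),(268,66),(58,356),(241,376)],(330,165)),off([(65,130),(91,42),(356,142),(366,52)],(215,178)))
def yb(img,p):
    r=3;x0,y0=int(round(p[0])),int(round(p[1]));w=img[y0-r:y0+r+1,x0-r:x0+r+1].astype(float)
    h=cv2.cvtColor(w.astype(np.uint8),cv2.COLOR_RGB2HSV).astype(float);g=np.mgrid[-r:r+1,-r:r+1]
    s=(h[:,:,0]>15)*(h[:,:,1]>110)*np.clip(w[:,:,1]-55,0,None)*((g**2).sum(0)<=6)
    return np.array([x0+(s*g[1]).sum()/s.sum(),y0+(s*g[0]).sum()/s.sum()])
P=[];Q=[]
for p,q in zip(a,b):
    p2,q2=yb(T["img"],p),yb(S["img"],q);print(p2-p,q2-q)
    X,e=tri(T,p,S,q);P.append(X);Q.append(plane(T,p,.012));print(X.round(4),round(e,4),Q[-1].round(4),plane(S,q,.012).round(4))
for P in(np.array(P),np.array(Q)):
    v=(P[0]+P[1]-P[2]-P[3])/2; u=(P[0]+P[2]-P[1]-P[3])/2
    print(P.mean(0).round(4),"len",np.linalg.norm(v),np.linalg.norm(u),"yaw",np.degrees(np.arctan2(v[1],v[0])),np.degrees(np.arctan2(-u[0],u[1])))
# plates: grey rectangle and brown outline in top view
for n,box,f,z in(("grey",(345,178,385,238),lambda w:(abs(w[:,:,0]-w[:,:,2])<25)&(w.sum(2)>260),.012),("brown",(330,165,400,250),lambda w:(w[:,:,0]-w[:,:,2]>28)&(w[:,:,1]<85),.012)):
    x0,y0,x1,y1=box;m=f(T["img"][y0:y1,x0:x1].astype(int)).astype(np.uint8);c=max(cv2.findContours(m,0,2)[0],key=cv2.contourArea)
    r=cv2.minAreaRect(c);print(n,r,plane(T,np.add(r[0],(x0,y0)),z))
goto((.466,.198,.085),-11.6)
E
```

```text
[ 0.07861771 -0.45485961] [-0.01847826 -0.06195652]
[ 0.6933 -0.1159  0.0089] 0.0002 [ 0.6926 -0.1155  0.012 ] [ 0.6929 -0.1112  0.012 ]
[-0.0173913  -0.14565217] [ 0.08888889 -0.21637427]
[ 0.6809 -0.2038  0.0084] 0.001 [ 0.6805 -0.2031  0.012 ] [ 0.6801 -0.1977  0.012 ]
[ 0.00683112 -0.00872865] [ 0.11616766 -0.09580838]
[ 0.5409 -0.0929  0.0085] 0.0006 [ 0.5407 -0.0925  0.012 ] [ 0.541  -0.0878  0.012 ]
[0.23826087 0.25565217] [ 0.10710383 -0.24043716]
[ 0.5279 -0.1801  0.0088] 0.0014 [ 0.5283 -0.1796  0.012 ] [ 0.5278 -0.1748  0.012 ]
[ 0.6108 -0.1482  0.0086] len 0.1544870730848167 0.0884757677814391 yaw -8.703676932529298 -8.233134158449493
[ 0.6105 -0.1477  0.012 ] len 0.1538202072979529 0.0882165118734663 yaw -8.685328117241582 -8.01249708170884
grey ((17.5445556640625, 29.05445671081543), (28.557567596435547, 49.35384750366211), 5.710593223571777) [ 0.6092259  -0.14805327  0.012     ]
brown ((32.25421905517578, 42.32645034790039), (43.531375885009766, 69.56358337402344), 4.969740867614746) [ 0.60857828 -0.14730862  0.012     ]
shift(now axes)mm [-331.5 -241.2  148. ] turn [ -0.11  -0.03 -14.51] shift(final axes) [-260.3 -316.8  147.7]
pos [0.2747 0.5607 0.2327] F [ 0.2  0.2 -0.6] t 0.1 grip 0.087 0.0 q [ 0.94  0.53  1.43 -0.    1.18 -0.18]
```

```bash
python3 -m pendant '[[[0,0,0,0,0,-7.25,0],[0,0,0,0,0,-7.25,0],[-0.03,-0.036,0,0,0,0,0],[-0.03,-0.036,0,0,0,0,0],[-0.03,-0.036,0,0,0,0,0]]]' && python3 -m pendant '[[[-0.03,-0.036,0.01,0,0,0,0],[-0.03,-0.036,0.01,0,0,0,0],[-0.03,-0.036,0.01,0,0,0,0],[-0.03,-0.036,0.01,0,0,0,0],[-0.03,-0.036,0.01,0,0,0,0]]]'; python3 -c "
from h import *
goto((.466,.198,.085),-11.6)"
```

```text
time: 0.72
position: [0.3417, 0.4359, 0.2331]
tool_rot: [0.101, 0.995, -0.0, -0.0]
ft_force: [-0.1, 0.5, -0.4]
grip_width: 0.0445
grip_force: 0.0
time: 1.35
position: [0.4526, 0.2294, 0.183]
tool_rot: [0.101, 0.995, -0.0, -0.0]
ft_force: [-0.4, 0.2, 0.1]
grip_width: 0.0018
grip_force: 0.0
shift(now axes)mm [-19.5 -28.   98. ] turn [-0.01 -0.02 -0.01] shift(final axes) [-19.5 -28.   98. ]
pos [0.4526 0.2294 0.183 ] F [-0.4  0.2  0.1] t 1.35 grip 0.0018 0.0 q [ 0.25  0.44  1.78  0.    0.92 -1.12]
```

```bash
python3 -m pendant '[[[-0.0195,-0.028,0.02,0,0,0,0],[0,0,0.04,0,0,0,0],[0,0,0.038,0,0,0,0],[0,0,0,0,0,0,0],[0,0,0,0,0,0,0]]]' && python3 -m pendant '[[[0,0,0.012,0,0,0,0],[0,0,0.01,0,0,0,0],[0.001,0,0.01,0,0,0,0],[0.001,0,0.01,0,0,0,0],[0.001,0,0.006,0,0,0,0]]]'; python3 -c "
from h import *
goto((.460,.1993,.027),-11.6)"
```

```text
time: 1.98
position: [0.4661, 0.1996, 0.0862]
tool_rot: [0.101, 0.995, 0.0, 0.0]
ft_force: [-0.3, -0.0, -0.1]
grip_width: 0.0005
grip_force: 0.0
time: 2.6
position: [0.4607, 0.2007, 0.0378]
tool_rot: [0.101, 0.995, 0.0, -0.002]
ft_force: [-3.2, 2.9, 9.1]
grip_width: 0.0003
grip_force: 4.4
shift(now axes)mm [ 0.4 -1.5 10.8] turn [-0.   -0.18 -0.05] shift(final axes) [ 0.4 -1.5 10.8]
pos [0.4607 0.2007 0.0378] F [-3.2  2.9  9.1] t 2.6 grip 0.0003 4.4 q [ 0.19  0.7   1.88  0.    0.57 -1.18]
```

Contact at about 9 N. I'll keep pressing to the stop.

```bash
python3 -m pendant '[[[0.001,0,0.005,0,0,0,0],[0,0,0.004,0,0,0,0],[0,0,0.003,0,0,0,0],[0,0,0.002,0,0,0,0],[0,0,0,0,0,0,0]]]'; python3 -m pendant '[[[0,0,0.002,0,0,0,0],[0,0,0.001,0,0,0,0],[0,0,0.0,0,0,0,0],[0,0,0,0,0,0,0],[0,0,0,0,0,0,0]]]'
```

```text
time: 3.22
position: [0.4609, 0.2007, 0.0271]
tool_rot: [0.101, 0.995, 0.0, 0.0]
ft_force: [-7.3, 1.1, 33.0]
grip_width: -0.0002
grip_force: 16.8
time: 3.85
position: [0.461, 0.2007, 0.0266]
tool_rot: [0.101, 0.995, 0.0, 0.001]
ft_force: [-11.3, -1.2, 55.2]
grip_width: 0.0006
grip_force: 28.0
```

```bash
python3 -m pendant '[[[0,0,-0.01,0,0,0,0],[0,0,-0.05,0,0,0,0],[0.02,0.05,-0.05,0,0,0,1],[0.02,0.05,-0.05,0,0,0,1],[0.0,0.05,0,0,0,0,1]]]'
python3 - <<'E'
from rig import camera
from h import *
out=[]
for n,b in(("top",(200,165,270,285)),("side",(215,235,355,305))):
    c=camera(n);np.savez(n+"1.npz",**c);x0,y0,x1,y1=b
    out.append(cv2.resize(c["img"][y0:y1,x0:x1,::-1],None,fx=4.2 if n=="top" else 3.5,fy=4.2 if n=="top" else 3.5,interpolation=cv2.INTER_CUBIC))
h=max(o.shape[0] for o in out)
cv2.imwrite("pics/d.png",np.hstack([cv2.copyMakeBorder(o,0,h-o.shape[0],0,0,0) for o in out]));print([o.shape for o in out])
E
```

```text
time: 4.47
position: [0.4564, 0.3415, 0.1694]
tool_rot: [0.101, 0.995, 0.002, 0.003]
ft_force: [1.2, -0.2, -0.2]
grip_width: 0.023
grip_force: 0.0
[(504, 294, 3), (245, 490, 3)]
```

View pics/d.png

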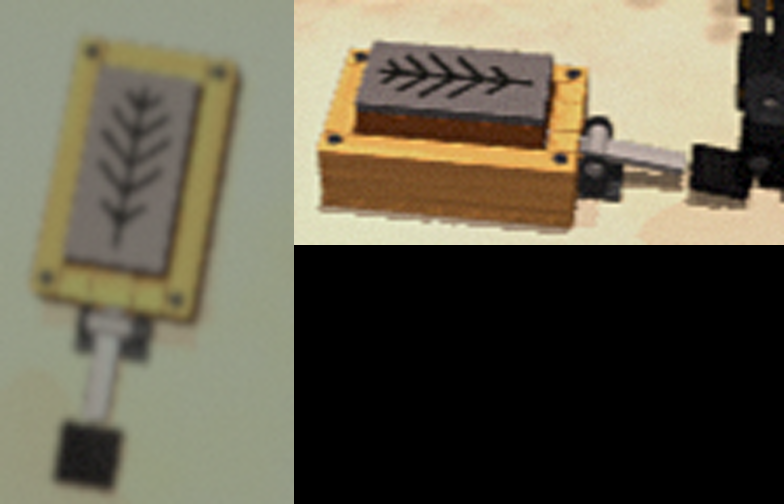

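Run:
```python
from h import *
T=dict(np.load("top1.npz"));S=dict(np.load("side1.npz"))
a=[(x/4.2+200-.4,y/4.2+165-.4) for x,y in[(103,66),(203,80),(63,262),(166,276)]]
b=[((x-294)/3.5+215-.4,y/3.5+235-.4) for x,y in[(356,107),(373,42),(547,122),(553,55)]]
P=np.array([tri(T,p,S,q)[0] for p,q in zip(a,b)]);Q=np.array([plane(T,p,.068) for p in a])
for P in(P,Q):
    v=(P[0]+P[1]-P[2]-P[3])/2; u=(P[0]+P[2]-P[1]-P[3])/2
    print(P[:,2].round(4),P.mean(0).round(4),"len",np.linalg.norm(v),np.linalg.norm(u),"yaw",np.degrees(np.arctan2(v[1],v[0])),np.degrees(np.arctan2(-u[0],u[1])))
x0,y0,x1,y1=210,175,252,235;w=T["img"][y0:y1,x0:x1].astype(int)
m=((w[:,:,0]-w[:,:,2]<12)&(w.sum(2)<420)&(w.sum(2)>150)).astype(np.uint8);m=cv2.morphologyEx(m,3,np.ones((7,7)));m=cv2.morphologyEx(m,2,np.ones((3,3)))
r=cv2.minAreaRect(max(cv2.findContours(m,0,2)[0],key=cv2.contourArea));print(r,plane(T,np.add(r[0],(x0,y0)),.068))
goto((.6158,.167,.12),-11.6)
```

```text
[0.0594 0.0608 0.0607 0.0617] [0.6151 0.1651 0.0606] len 0.11186180228202444 0.05746127517836721 yaw -11.602931432367528 -9.68384091342526
[0.068 0.068 0.068 0.068] [0.6139 0.1643 0.068 ] len 0.11182193683112522 0.05689335512875371 yaw -11.652412724112159 -9.863635116657596
((21.54363250732422, 30.02457046508789), (20.649044036865234, 40.252967834472656), 10.954063415527344) [0.61405106 0.16410205 0.068     ]
shift(now axes)mm [-190.  -142.7   47.4] turn [0.32 0.31 0.22] shift(final axes) [-190.8 -141.7   47.1]
pos [0.4574 0.3442 0.1671] F [ 0.6 -0.5  0.3] t 4.58 grip 0.031 0.0 q [ 0.45  0.54  1.64  0.    0.96 -0.92]
```

```bash
python3 -m pendant '[[[0,-0.036,0,0.3,0.3,0.2,1],[-0.048,-0.036,0,0,0,0,1],[-0.048,-0.036,0,0,0,0,1],[-0.048,-0.036,0,0,0,0,1],[-0.046,0,0.045,0,0,0,1]]]' && python3 -m pendant '[[[0,0,0.02,0,0,0,1],[0,0,0,0,0,0,1],[0,0,0,0,0,0,1],[0,0,0,0,0,0,1],[0,0,0,0,0,0,1]]]'; python3 -c "
from h import *
goto((.6145,.165,.0595),-11.6)"
```

```text
time: 5.2
position: [0.6143, 0.1559, 0.1238]
tool_rot: [0.105, 0.994, -0.002, 0.001]
ft_force: [0.9, 0.6, 0.8]
grip_width: 0.0804
grip_force: 0.0
time: 5.82
position: [0.6108, 0.1599, 0.1027]
tool_rot: [0.103, 0.995, -0.002, -0.002]
ft_force: [-0.6, -0.3, -0.3]
grip_width: 0.0869
grip_force: 0.0
shift(now axes)mm [-2.8  5.9 43.2] turn [-0.27 -0.19 -0.17] shift(final axes) [-2.6  5.7 43.2]
pos [0.6108 0.1599 0.1027] F [-0.6 -0.3 -0.3] t 5.83 grip 0.0869 0.0 q [ 0.08  0.7   1.52 -0.    0.93 -1.28]
```

```bash
python3 -m pendant '[[[-0.0027,0.0058,0,-0.25,-0.2,-0.1,1],[0,0,0.02,0,0,0,1],[0,0,0.015,0,0,0,1],[0,0,0.008,0,0,0,1],[0,0,0,0,0,0,1]]]' ; python3 -m pendant '[[[0,0,0,0,0,0,1],[0,0,0,0,0,0,0.7],[0,0,0,0,0,0,0.55],[0,0,0,0,0,0,0.55],[0,0,0,0,0,0,0.55]]]' 10; python3 -c "
from h import *
goto((.6145,.165,.0595),-11.6)"
```

```text
time: 6.45
position: [0.6143, 0.1646, 0.0582]
tool_rot: [0.102, 0.995, -0.0, -0.001]
ft_force: [-1.0, -0.2, 0.3]
grip_width: 0.0871
grip_force: 0.0
time: 7.08
position: [0.6146, 0.166, 0.0587]
tool_rot: [0.103, 0.995, 0.001, -0.001]
ft_force: [0.3, 0.5, -1.6]
grip_width: 0.056
grip_force: 10.0
shift(now axes)mm [-0.1 -0.9 -0.8] turn [ 0.12 -0.08 -0.2 ] shift(final axes) [-0.1 -0.9 -0.8]
pos [0.6146 0.166  0.0587] F [ 0.3  0.5 -1.6] t 7.08 grip 0.056 10.0 q [ 0.09  0.77  1.53  0.    0.85 -1.28]
```

```bash
python3 -m pendant '[[[0,0,0,0,0,0,0.3],[0,0,0,0,0,0,0.3],[0,0,-0.01,0,0,0,0.3],[0,0,-0.02,0,0,0,0.3],[0,0,-0.02,0,0,0,0.3]]]' 45; python3 -m pendant '[[[0,0,-0.02,0,0,0,0.3],[0,0,-0.02,0,0,0,0.3],[0,0,-0.02,0,0,0,0.3],[0,0,0,0,0,0,0.3],[0,0,0,0,0,0,0.3]]]'; python3 -c "
from h import *
goto((.6105,-.1478,.1),-8.5)"
```

```text
time: 7.7
position: [0.6141, 0.1639, 0.1092]
tool_rot: [0.102, 0.995, -0.001, -0.001]
ft_force: [0.0, -0.4, -1.1]
grip_width: 0.0555
grip_force: 45.0
time: 8.32
position: [0.6139, 0.1642, 0.1681]
tool_rot: [0.102, 0.995, -0.001, -0.001]
ft_force: [-0.2, 0.3, -1.7]
grip_width: 0.056
grip_force: 45.0
shift(now axes)mm [ -60.3 -306.    68.5] turn [-0.09 -0.15 -3.22] shift(final axes) [ -42.8 -309.    68.1]
pos [0.6139 0.1642 0.1681] F [-0.2  0.3 -1.7] t 8.32 grip 0.056 45.0 q [ 0.09  0.62  1.46 -0.    1.06 -1.28]
```

```bash
python3 -m pendant '[[[0,0,0,0,0,-3.2,0.3],[-0.006,-0.044,0,0,0,0,0.3],[-0.006,-0.044,0,0,0,0,0.3],[-0.006,-0.044,0,0,0,0,0.3],[-0.006,-0.044,0,0,0,0,0.3]]]'; python3 -m pendant '[[[-0.006,-0.044,0,0,0,0,0.3],[-0.006,-0.044,0,0,0,0,0.3],[-0.006,-0.044,0,0,0,0,0.3],[0,0,0,0,0,0,0.3],[0,0,0,0,0,0,0.3]]]'
python3 - <<'E'
from h import *
from rig import camera
goto((.6105,-.1478,.1),-8.5)
out=[]
for n,b in(("top",(320,150,410,270)),("side",(195,130,335,230))):
    c=camera(n);np.savez(n+"2.npz",**c);x0,y0,x1,y1=b;f=3.5
    out.append(cv2.resize(c["img"][y0:y1,x0:x1,::-1],None,fx=f,fy=f,interpolation=cv2.INTER_CUBIC))
h=max(o.shape[0] for o in out)
cv2.imwrite("pics/e.png",np.hstack([cv2.copyMakeBorder(o,0,h-o.shape[0],0,0,0) for o in out]));print([o.shape for o in out])
E
```

```text
time: 8.95
position: [0.6112, -0.0143, 0.1672]
tool_rot: [0.074, 0.997, -0.0, -0.002]
ft_force: [0.2, -0.2, -1.5]
grip_width: 0.0554
grip_force: 45.0
time: 9.57
position: [0.6094, -0.1458, 0.1675]
tool_rot: [0.075, 0.997, 0.0, -0.002]
ft_force: [-0.7, 1.3, -0.9]
grip_width: 0.0555
grip_force: 45.0
shift(now axes)mm [-1.7 -1.9 67.5] turn [ 0.02 -0.26 -0.06] shift(final axes) [-1.4 -1.8 67.5]
pos [ 0.6094 -0.1458  0.1675] F [-0.7  1.3 -0.9] t 9.57 grip 0.0555 45.0 q [-0.41  0.61  1.49 -0.    1.05 -1.83]
[(420, 315, 3), (350, 490, 3)]
```

View pics/e.png

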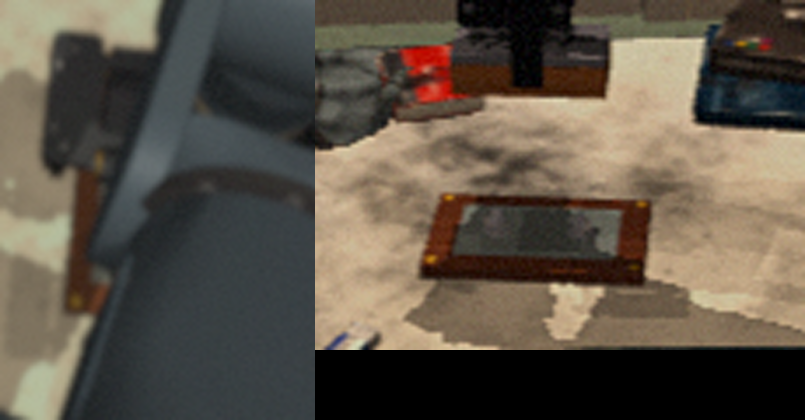

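The top view is blocked by the arm. In the side view the block hangs above the bed, its lower front edge running from (453,94) to (607,97) in the crop. I'll lower it to just above the studs and compare block and bed in the side image.

```bash
python3 -m pendant '[[[-0.0014,-0.0018,0.03,0,-0.2,0,0.3],[0,0,0.04,0,0,0,0.3],[0,0,0.03,0,0,0,0.3],[0,0,0,0,0,0,0.3],[0,0,0,0,0,0,0.3]]]'
python3 - <<'E'
from h import *
from rig import camera,get_obs
print(np.mean([get_obs()["position"] for _ in range(20)],0))
goto((.6105,-.1478,.066),-8.5)
c=camera("side");np.savez("side3.npz",**c)
cv2.imwrite("pics/f.png",cv2.resize(c["img"][150:230,205:315,::-1],None,fx=7,fy=7,interpolation=cv2.INTER_CUBIC))
E
```

```text
time: 10.3
position: [0.6124, -0.1477, 0.0696]
tool_rot: [0.074, 0.997, -0.001, 0.002]
ft_force: [0.2, -0.8, -0.9]
grip_width: 0.0556
grip_force: 45.0
[ 0.61240562 -0.14770472  0.06955772]
shift(now axes)mm [ 1.9 -0.4  3.6] turn [-0.07  0.18  0.06] shift(final axes) [ 1.9 -0.4  3.6]
pos [ 0.6124 -0.1477  0.0696] F [ 0.2 -0.8 -0.9] t 10.3 grip 0.0556 45.0 q [-0.41  0.74  1.54 -0.    0.85 -1.84]
```

View pics/f.png

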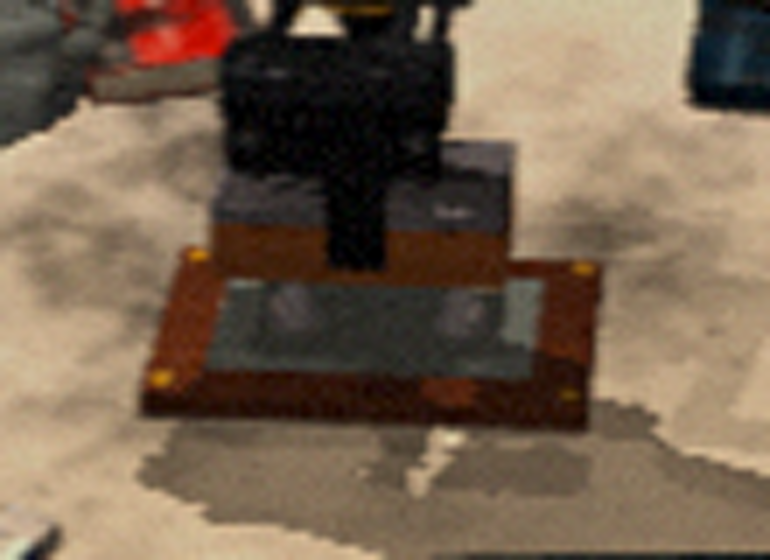

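The block hangs just above the bed. In the crop its lower front corners are at about (213,271) and (508,286), and the bed pins at (198,255), (585,268), (160,377) and (570,393).

```bash
python3 - <<'E'
from h import *
S=dict(np.load("side3.npz"))
px=lambda x,y:(x/7+205-.43,y/7+150-.43)
pins=np.array([plane(S,px(*p),.012) for p in[(160,377),(198,255),(570,393),(585,268)]])
c=pins.mean(0);v=(pins[0]+pins[1]-pins[2]-pins[3]);a=np.arctan2(v[1],v[0]);print("bed",c,np.degrees(a))
# block lower edge by colour mask columns (orange wood vs dark/grey below)
img=S["img"].astype(int)
for z in(.045,.047,.049):
    A,B=[plane(S,px(*p),z) for p in[(213,271),(508,286)]]
    e=A-B;M=(A+B)/2;n=np.array([e[1],-e[0],0])/np.linalg.norm(e);ctr=M+.028*n
    ex=np.array([np.cos(a),np.sin(a),0]);ey=np.array([-np.sin(a),np.cos(a),0]);d=ctr-c
    print(z,"len",np.linalg.norm(e),"yaw",np.degrees(np.arctan2(e[1],e[0])),ctr,"off along/across bed",d@ex,d@ey)
E
sed -n 1,1p /dev/null; python3 -c "
import numpy as np
S=np.load('side3.npz')['img']
# vertical profile (R-B) at block columns, horizontal profile at rows
for x in (242,248,266,272): print(x,[int(v) for v in (S[178:200,x,0].astype(int)-S[178:200,x,2])])
for y in (184,187,189): print(y,[S[y,x].tolist() for x in range(232,239)],[S[y,x].tolist() for x in range(274,281)])"
```

```text
bed [ 0.61012988 -0.1435757   0.012     ] -8.411161315647835
0.045 len 0.11160777368731757 yaw -10.043610411060303 [ 0.61172021 -0.15059886  0.045     ] off along/across bed 0.0026005411334348335 -0.006714990246395518
0.047 len 0.11124611781315448 yaw -10.043610411060302 [ 0.61175512 -0.14744883  0.047     ] off along/across bed 0.0021742973784195383 -0.0035937331945589466
0.049 len 0.11088446193899161 yaw -10.043610411060282 [ 0.61179002 -0.14429879  0.049     ] off along/across bed 0.0017480536234042426 -0.00047247614272237444
242 [9, 8, 2, 5, 43, 64, 60, 53, 52, 54, 56, 47, 20, 1, 9, 5, 4, 7, 6, 7, 7, 5]
248 [8, 1, 1, 4, 30, 59, 58, 59, 52, 52, 50, 56, 30, 6, 10, 6, 11, 7, 6, 10, 6, 6]
266 [0, 4, 5, 7, 7, 62, 58, 56, 60, 57, 49, 54, 48, 5, 5, 8, 4, 11, 5, 4, 8, 7]
272 [3, 6, 7, 2, 10, 49, 59, 55, 61, 55, 53, 55, 53, 24, 8, 14, 16, 11, 8, 12, 5, 4]
184 [[164, 149, 120], [169, 147, 122], [140, 115, 86], [94, 60, 37], [73, 33, 19], [69, 34, 10], [70, 36, 13]] [[71, 34, 16], [74, 34, 13], [63, 29, 3], [65, 40, 22], [129, 104, 84], [162, 139, 117], [160, 137, 109]]
187 [[112, 61, 21], [103, 50, 8], [88, 45, 19], [75, 36, 22], [59, 26, 8], [68, 33, 11], [61, 31, 4]] [[72, 31, 13], [76, 39, 20], [66, 33, 14], [63, 30, 11], [73, 40, 25], [71, 43, 25], [75, 35, 18]]
189 [[86, 36, 17], [89, 41, 16], [90, 39, 17], [78, 36, 12], [67, 32, 5], [68, 39, 23], [71, 44, 32]] [[67, 32, 11], [64, 27, 10], [61, 31, 15], [71, 42, 28], [72, 43, 33], [67, 36, 28], [67, 39, 27]]
```

Run:
```python
from h import *
S=dict(np.load("side3.npz"));S0=dict(np.load("side0.npz"))
img=S["img"].astype(float);D=img[:,:,0]-img[:,:,2]
pts=[]
for x in list(range(238,251))+list(range(263,275)):
    col=D[184:196,x];hi=np.median(col[:4]);lo=np.median(col[-4:]);f=np.clip((col-lo)/(hi-lo),0,1)
    pts.append((x,183.5+f.sum()))
pts=np.array(pts);k=np.polyfit(pts[:,0],pts[:,1],1);print("edge",k,(pts[:,1]-np.polyval(k,pts[:,0])).std())
xl,xr=234.6,277.6
c=np.array([.6103,-.1435,.012]);a=np.radians(-8.5)
ex=np.array([np.cos(a),np.sin(a),0]);ey=np.array([-np.sin(a),np.cos(a),0])
for z in(.045,.047,.049):
    A,B=[plane(S,(x,np.polyval(k,x)),z) for x in(xl,xr)]
    e=A-B;n=np.array([e[1],-e[0],0])/np.linalg.norm(e);ctr=(A+B)/2+.028*n;d=ctr-c
    print(z,"len",np.linalg.norm(e),"yaw",np.degrees(np.arctan2(e[1],e[0])),ctr,"off",d@ex,d@ey)
```

```text
edge [3.45503397e-02 1.81125127e+02] 0.15745691492854813
0.045 len 0.11319725795319792 yaw -8.32279480433333 [ 0.61251235 -0.14770235  0.045     ] off 0.0028091965434888953 -0.0038291799985779884
0.047 len 0.11283045148510538 yaw -8.32279480433325 [ 0.61254738 -0.14456213  0.047     ] off 0.0023796870972672248 -0.0007182823271162989
0.049 len 0.1124636450170128 yaw -8.322794804333292 [ 0.61258241 -0.14142192  0.049     ] off 0.0019501776510454608 0.0023926153443452644
```

```bash
python3 -m pendant '[[[0.0019,0.0005,0.005,0,0,0,0.3],[0,0,0.005,0,0,0,0.3],[0,0,0,0,0,0,0.3],[0,0,0,0,0,0,0.3],[0,0,0,0,0,0,0.3]]]'; python3 -c "
from h import *
goto((.6105,-.1473,.052),-8.5)"
```

```text
time: 10.98
position: [0.6099, -0.1476, 0.0587]
tool_rot: [0.074, 0.997, -0.0, 0.001]
ft_force: [-0.1, 0.1, -0.9]
grip_width: 0.0556
grip_force: 45.0
shift(now axes)mm [-0.6  0.4  6.7] turn [-0.05  0.11 -0.02] shift(final axes) [-0.6  0.4  6.7]
pos [ 0.6099 -0.1476  0.0587] F [-0.1  0.1 -0.9] t 10.97 grip 0.0556 45.0 q [-0.42  0.76  1.55 -0.    0.83 -1.84]
```

```bash
python3 -m pendant '[[[-0.0005,0.0004,0.003,0,0,0,0.3],[0,0,0.003,0,0,0,0.3],[0,0,0.002,0,0,0,0.3],[0,0,0.002,0,0,0,0.3],[0,0,0,0,0,0,0.3]]]'; python3 -c "
from h import *
goto((.6105,-.1473,.035),-8.5)"
```

```text
time: 11.6
position: [0.6102, -0.1471, 0.0483]
tool_rot: [0.074, 0.997, -0.0, 0.001]
ft_force: [-0.2, -0.1, -1.3]
grip_width: 0.0557
grip_force: 45.0
shift(now axes)mm [-0.3 -0.1 13.3] turn [-0.04  0.07 -0.02] shift(final axes) [-0.3 -0.1 13.3]
pos [ 0.6102 -0.1471  0.0483] F [-0.2 -0.1 -1.3] t 11.6 grip 0.0557 45.0 q [-0.41  0.77  1.55 -0.    0.81 -1.84]
```

```bash
python3 -m pendant '[[[0,0,0.002,0,0,0,0.3],[0,0,0.002,0,0,0,0.3],[0,0,0.001,0,0,0,0.3],[0,0,0,0,0,0,0.3],[0,0,0,0,0,0,0.3]]]'; python3 -m pendant '[[[0,0,0.002,0,0,0,0.3],[0,0,0.002,0,0,0,0.3],[0,0,0.001,0,0,0,0.3],[0,0,0,0,0,0,0.3],[0,0,0,0,0,0,0.3]]]'
```

```text
time: 12.22
position: [0.6098, -0.147, 0.0438]
tool_rot: [0.074, 0.997, -0.0, 0.0]
ft_force: [-3.7, 1.1, 5.7]
grip_width: 0.0554
grip_force: 45.0
time: 12.85
position: [0.6101, -0.147, 0.038]
tool_rot: [0.074, 0.997, -0.0, 0.0]
ft_force: [-1.8, 0.2, -0.7]
grip_width: 0.0556
grip_force: 45.0
```

The block has gone past the balls and lateral force is small. I'll push it home.

```bash
python3 -m pendant '[[[0,0,0.002,0,0,0,0.3],[0,0,0.002,0,0,0,0.3],[0,0,0.001,0,0,0,0.3],[0,0,0,0,0,0,0.3],[0,0,0,0,0,0,0.3]]]'; python3 -m pendant '[[[0,0,0.001,0,0,0,0.3],[0,0,0.001,0,0,0,0.3],[0,0,0.0,0,0,0,0.3],[0,0,0,0,0,0,0.3],[0,0,0,0,0,0,0.3]]]'
```

```text
time: 13.48
position: [0.6102, -0.1471, 0.0345]
tool_rot: [0.074, 0.997, -0.001, 0.001]
ft_force: [-3.2, 1.4, 8.1]
grip_width: 0.0556
grip_force: 45.0
time: 14.1
position: [0.6103, -0.1471, 0.0344]
tool_rot: [0.074, 0.997, -0.001, 0.001]
ft_force: [-7.0, 3.2, 19.5]
grip_width: 0.0557
grip_force: 45.0
```

```bash
python3 -m pendant '[[[0,0,0,0,0,0,1],[0,0,0,0,0,0,1],[0,0,0,0,0,0,1],[0,0,0,0,0,0,1],[0,0,-0.002,0,0,0,1]]]'; python3 -m pendant '[[[0,0,-0.03,0,0,0,1],[0,0,-0.03,0,0,0,1],[0,0,0,0,0,0,0],[0,0,0,0,0,0,0],[0,0,0,0,0,0,0]]]' 20;python3 -m pendant '[[[0,0,0,0,0,0,0],[0,0,0,0,0,0,0],[0,0,0,0,0,0,0],[0,0,0.02,0,0,0,0],[0,0,0.01,0,0,0,0]]]'
```

```text
time: 14.72
position: [0.6102, -0.1472, 0.0332]
tool_rot: [0.074, 0.997, -0.0, 0.001]
ft_force: [0.8, -0.3, -0.9]
grip_width: 0.086
grip_force: 0.0
time: 15.35
position: [0.6094, -0.1468, 0.0923]
tool_rot: [0.074, 0.997, -0.0, -0.0]
ft_force: [-0.2, -1.1, 0.5]
grip_width: 0.0646
grip_force: 0.0
time: 15.98
position: [0.6098, -0.147, 0.0627]
tool_rot: [0.074, 0.997, -0.0, 0.0]
ft_force: [-1.1, 0.8, 1.0]
grip_width: 0.015
grip_force: 0.0
```

Fingers now close fully, then press gently on the face (contact expected at TCP 0.055).

```bash
python3 -m pendant '[[[0,0,0,0,0,0,0],[0,0,0,0,0,0,0],[0,0,0.004,0,0,0,0],[0,0,0.003,0,0,0,0],[0,0,0.002,0,0,0,0]]]'; python3 -m pendant '[[[0,0,0.001,0,0,0,0],[0,0,0,0,0,0,0],[0,0,0,0,0,0,0],[0,0,0,0,0,0,0],[0,0,0,0,0,0,0]]]'
```

```text
time: 16.6
position: [0.6103, -0.1472, 0.0554]
tool_rot: [0.074, 0.997, -0.0, 0.001]
ft_force: [-2.4, 0.8, 13.5]
grip_width: 0.0005
grip_force: 7.1
time: 17.23
position: [0.6103, -0.1472, 0.0554]
tool_rot: [0.074, 0.997, -0.001, 0.001]
ft_force: [-3.1, 0.6, 9.0]
grip_width: 0.0008
grip_force: 5.1
```

The face stands at 0.0444, which means the block is home. I'll retreat upward and take a look.

```bash
python3 -m pendant '[[[0,0,-0.03,0,0,0,0],[0,0,-0.05,0,0,0,0],[0,0,-0.05,0,0,0,0],[0.05,0,-0.02,0,0,0,0],[0.05,0,0,0,0,0,0]]]'; python3 -m pendant '[[[0,-0.05,0,0,0,0,0],[0,-0.05,0,0,0,0,0],[0,-0.05,0,0,0,0,0],[0,0,0,0,0,0,0],[0,0,0,0,0,0,0]]]'
python3 - <<'E'
from h import *
from rig import camera
out=[cv2.resize(camera("top")["img"][150:300,190:410,::-1],None,fx=2.2,fy=2.2,interpolation=2),cv2.resize(camera("side")["img"][170:290,195:355,::-1],None,fx=1.9,fy=1.9,interpolation=2)]
h=out[0].shape[0];out[1]=cv2.copyMakeBorder(out[1],0,h-out[1].shape[0],0,0,0);cv2.imwrite("pics/g.png",np.hstack(out));print(np.hstack(out).shape)
E
```

```text
time: 17.85
position: [0.5116, -0.1327, 0.2055]
tool_rot: [0.074, 0.997, -0.002, 0.003]
ft_force: [-0.3, 0.2, -0.2]
grip_width: 0.0005
grip_force: 0.0
time: 18.48
position: [0.4885, -0.28, 0.2033]
tool_rot: [0.075, 0.997, 0.0, 0.0]
ft_force: [-0.1, 0.7, 0.1]
grip_width: 0.0007
grip_force: 0.0
(330, 788, 3)
```

View pics/g.png

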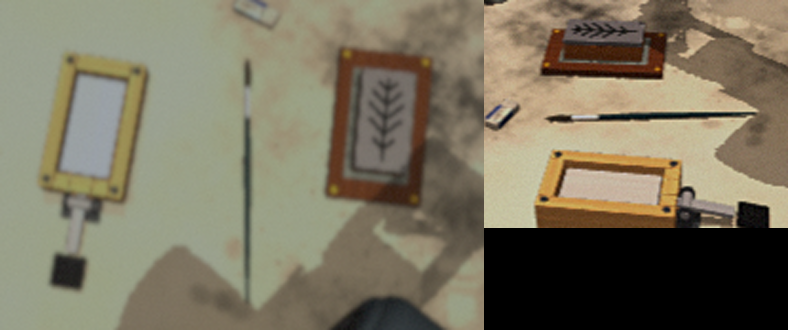

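The block sits face up and level on the bed at (382,120), the lever is down, and the brush (247,180) and eraser (257,12) are undisturbed.

```bash
python3 -c "
from rig import hand_in
print(hand_in())"
```

```text
the job is handed in; nothing more can be done
None
```

The job is handed in: I pressed the ejector lever to its stop, then pressed the block face up onto the bed studs until fully home and let go; the brush and eraser were not touched.

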